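Close the coin scale's lid and click its range dial to the large-coin mark

ROBOT

A 6-joint arm with a two-finger parallel gripper is mounted at the origin on the work surface. World frame = base frame: x ahead of the robot, y to its left, z up, the work surface at z = 0. Lengths are in m, angles in rad, forces in N, time in s.
With the tool pointing down it reaches from about 0.225 to 0.875 m from the base axis. Payload 3.4 kg.
Tool frame: the origin (TCP) lies at the centre of the arm's flange, where the gripper is bolted on; the fingertips stand manip.tcp_to_tips ahead of it and the grasp point (between the pads) lies 155 mm ahead of it (manip.tcp_to_tips is the distance from the TCP to the fingertips, in m); z points along the fingers, y is the line along which they close (so a half turn about z gives the same grasp; the last joint's range is limited). The gripper opens to 85 mm and grips with 20 to 120 N. Pads are 22 mm wide; open, the fingers measure 114 mm over their backs; the gripper's body (76 mm by 85 mm) begins 54 mm behind the grasp point. The pads swing forward as they close: fully open they stand 13 mm farther back than shut.
Start: joints at [-1.347, 0.276, 1.505, -0, 1.361, -0.121], TCP at [0.194, -0.541, 0.405] pointing down, gripper open.
Joint ranges: [-2.89, 2.89], [-0.75, 2.08], [0.22, 2.7], [-1.18, 4.32], [0.11, 2.71], [-2.7, 2.7]. Speed limits (rad/s): [2.57, 2.57, 3.14, 3.14, 3.14, 3.14].

INTERFACE

Orientations are given as a unit quaternion [w, x, y, z].
In Python, from rig import sensors, imaging, manip gives the robot as it stands. The module is installed in compiled form; this text tells all that it offers.
- The arm moves only by the tool jog_arm, never from a script. Its argument "plan" is a list of rows, each an object of numbers: "dx", "dy", "dz": the shift along the tool's x, y, z in mm; "ax", "ay", "az": the turn, a rotation vector about the tool's x, y, z in units of 6 degrees (1.0 is 6 degrees); "grip": the closure, from 0 (fully open) to 1 (shut). A call has 1 to 20 rows; each row shifts and turns the commanded pose from where the row before left it, along the tool's axes as they then stand; what a row does not reach is not made up. A row lasts 1/12 s, in which the tool goes at most 41.7 mm and 7.16 degrees, less where a joint would pass 70% of its speed; a pose out of reach is approached as far as the arm can. A call is refused whole if a number of a shift passes 41.7 or a number of a turn 1, either way. A call with a gripper value outside its range is refused whole. The fingers move at their own pace and stop on an object; "grip_force" is the grip in N (left out, the last holds). Time passes only in rows, so rows that do not move let the fingers close. It gives the time, the measured TCP pose, the force, the opening and the grip force at its end, in the units of the state.
- sensors.get_state(): the state, without advancing time (a new reading comes with each control period).
- imaging.get_image(name): name is "scene" or "side" or "wrist"; returns a dict with "image" (400x640x3 uint8, red, green, blue), "K" (3x3 intrinsics, pixels), "extrinsics" (4x4, takes a point from world to camera coordinates). Camera axes: x right, y up, looking along -z (the intrinsics and any distortion apply to the point x, -y, -z); pixel columns grow to the right and rows downward; lengths in m; the calibration is good to about 2 mm. A picture is of the moment at which its call begins. There is no depth.
- manip.sign_off(): hands the job in; it is judged then, once.
The state is a dict: "clock": time; "qpos": joint angles; "qd": joint speeds; "effort": joint torques, N m; "position": TCP position; "ee_rot": TCP orientation; "contact_force": force on the tool from outside, world axes, zero at the start; "moment": the same for the moment, N m; "width": finger opening in m; "gripper_force": force on a finger pad.
Only numpy, scipy, OpenCV 4.12 (cv2) and the standard library are available. Lean on these libraries where they do the work, as an engineer would, in place of code of your own. Each camera call takes 0.05 s, during which the arm holds its last target. There are 200 camera calls.

TASK

The large copper coin on the scale's pan is to be weighed: push the open glass lid gently down with a fingertip until it is shut, then turn the knurled dial by fingertip friction on its rim until its black line clicks into place at the larger of the two round marks. Do not take hold of the lid from below or pinch anything, do not disturb the coin on the pan or anything else on the desk, and end with the hand clear.

Things in the scene. Friction and masses are not known exactly. Their poses are not given: they have to be found in the camera images.
- scale: coin scale, fixed: dark steel slab 160 (x) x 300 (y) x 35 mm high, origin at the centre of its underside, own -x side towards the robot, own +y to the robot's left. On its left half a square glass chamber, 110 x 110 mm, centred at own (5, 75) mm, walls up to 63 mm above the desk, with the hinged lid; on its right half the dial.
- dial_axis (a point): point on the dial's upright axis, level with its top face (66 mm above the desk), at own (-25, -85) mm of the scale
- guard (a point): top of the middle of the fixed dark steel guard that runs round the dial: inner radius 36, outer 56 mm, from the slab to 61 mm above the desk, reaching 110 degrees each way from the scale's own +x. So the dial's rim is open to a fingertip only over the 140 degrees facing own -x, where the slab's bare top (35 mm above the desk) runs on 23 mm to its front edge
- dial (a joint): knurled brass dial, an upright cylinder 64 mm across, 36 to 66 mm above the desk, flat top. Angle in rad, positive anticlockwise seen from above; at 0 its black line points along the scale's +x (away from the robot). Detents every 0.785 rad (45 degrees); it starts in the one at 0. About 0.04 N m carries it over the hump half way between two; left alone it falls into the nearer one.
- pointer (a point): point on the line of the dial's black pointer line extended, 46 mm from the dial axis and 61 mm above the desk (over the guard); turns with the dial; it has the same orientation as the dial
- mark_big: the larger round mark, a fixed copper disc 16 mm in diameter, 4 mm tall, on top of the guard, 46 mm from the dial axis, one detent (45 degrees) to the left or right of the scale's +x direction; origin at the centre of its underside
- mark_small: the smaller round mark, a copper disc 7 mm in diameter, 4 mm tall, on the guard one detent to the other side; origin at the centre of its underside
- lid (a joint): glass lid with a brass edge, 110 x 110 x 4 mm, hinged along the chamber's far rim (own +x). Angle in rad: 0 shut (level, top face 67 mm above the desk), grows as its near edge rises; starts 0.5 to 0.9 rad open and stays wherever it is left (stiff hinge, about 0.11 N m, 1 to 2 N at its near edge). It shuts on soft rubber stops. Push only its top face: fingers on its underside fail the run
- lid_hinge (a point): middle of the lid's hinge line, 63 mm above the desk, on the lid's underside; the hinge runs along the scale's own y
- lid_edge (a point): middle of the top of the lid's near (free) edge, 110 mm from the hinge line; moves with the lid
- coin_pan: large copper coin 32 mm in diameter, 4 mm thick, loose on the pan in the chamber (leave alone); origin at the centre of its underside
- weight: brass check weight, upright cylinder 20 mm in diameter, 24 mm tall, loose on the slab behind the dial (leave alone); origin at the centre of its underside
- tray: black acrylic coin tray 150 x 110 x 18 mm, left of the scale (leave alone); origin under its centre
- coin_tray: smaller copper coin 28 mm in diameter, 4 mm thick, in the tray (leave alone)
- caliper: steel caliper, 200 mm long along own x, 11 mm tall, right of the scale (leave alone)
- magnifier: round magnifier, rim 80 mm in diameter and 10 mm tall, with a pale bone handle 85 mm long towards own -x, between robot and scale (leave alone); origin under the lens centre
- brush: small brush lying 160 mm long, between robot and scale on the right (leave alone)

How it is judged:
On the way, in this order (a step that is already met when the one before it is completed fails the run):
1. the lid is shut, with the dial not yet at the big mark (value of joint lid below 0.06 rad and not (horizontal distance between pointer and mark_big below 0.008 m)), for 0.2 s.
2. the dial's line is at the bigger mark (value of joint lid below 0.06 rad and horizontal distance between pointer and mark_big below 0.008 m), for 0.2 s.
At the end, for the whole second after the job is handed in: The lid is shut (below 0.06 rad), the dial rests in the detent at the bigger mark (its pointer point within 8 mm of the mark's centre), the coin on the pan lies within 8 mm and the other things within 15 mm of where they were (all of step 2 and velocity of joint dial between -0.05 and 0.05 rad/s and distance of coin_pan from where it was at the start of the episode below 0.008 m and distance of each of weight, tray, caliper, magnifier, brush, coin_tray from where it was at the start of the episode below 0.015 m); the robot touches nothing.
It fails at once if the fingers press the lid hard (over 25 N) (contact force between the fingers and lid above 25 N).
It fails at once if the lid is taken hold of, or pushed, from below (contact force between the fingers and lid_c1 above 1 N).
It fails at once if the coin on the pan is touched, lifted or shifted (distance of coin_pan from where it was at the start of the episode above 0.008 m or contact force between the fingers and coin_pan above 0.5 N).
It fails at once if another thing on the desk is shifted, lifted or carried (distance of any of weight, tray, caliper, magnifier, brush, coin_tray from where it was at the start of the episode above 0.015 m).
It also fails if it takes over 43 s, if anything falls off the work surface, if the arm or the gripper's body presses on something with over 40 N, if the wrist force passes 120 N, or if a joint passes its speed limit or range.

## Working session

There is one attempt and no reset: what is moved stays moved. The work goes in short steps, Python scripts to look and compute and a tool call to move; the robot and the scene stay as the last step left them, time stands still between calls to the robot, and variables do not carry over. Pictures are saved under pics/ and viewed, at most 10 in all, crops included, and the job is handed in when it is done.

Besides the shell and the picture viewer there is one more tool, called after "Emit:" by a JSON object that holds its "op" and its "data". jog_arm: Moves the arm, as the interface text tells. Its arguments: {"type":"object","properties":{"plan":{"type":"array"},"grip_force":{"type":"number"}},"required":["plan"]}

```bash
mkdir -p pics
cat > h.py <<'E'
from rig import sensors, imaging, manip
import numpy as np, cv2
def grab(n,f):
    d=imaging.get_image(n); cv2.imwrite('pics/'+f+'.png',d['image'][:,:,::-1]); np.savez('pics/'+f,**{k:np.array(v) for k,v in d.items() if k in('image','K','extrinsics')}); return d
def load(f): return np.load('pics/'+f+'.npz')
def ray(d,u,v):
    E=d['extrinsics'];p=np.linalg.inv(d['K'])@[u,v,1]; R=E[:3,:3]; c=-R.T@E[:3,3]
    return c,R.T@np.array([p[0],-p[1],-p[2]])
def onz(d,u,v,z):
    c,r=ray(d,u,v); return c+r*(z-c[2])/r[2]
def proj(d,P):
    E=d['extrinsics'];q=E[:3,:3]@np.array(P)+E[:3,3];k=d['K']@[q[0],-q[1],-q[2]];return k[:2]/k[2]
E
python3 - <<'E'
from h import *
print(sensors.get_state(), manip.tcp_to_tips)
a=[cv2.resize(grab(n,n+'0')['image'],None,fx=1,fy=1) for n in('scene','side')]
for n in('scene0','side0'): print(load(n)['K'],load(n)['extrinsics'])
E
```

```text
{'clock': 0.0, 'qpos': array([-1.34701001e+00,  2.76568042e-01,  1.50610723e+00, -2.36470187e-05,
        1.36066957e+00, -1.21019123e-01]), 'qd': array([ 0.00100244,  0.00045945, -0.00039169, -0.00082369, -0.00259313,
       -0.00045286]), 'effort': array([ 1.14975624e-03, -4.16772652e+01, -2.45803034e+01, -2.80065865e-05,
        1.10592420e-02,  2.80722850e-05]), 'position': array([ 0.19429215, -0.54096094,  0.40386511]), 'ee_rot': array([-8.74346389e-04,  9.85174621e-01,  1.71552319e-01, -5.65432056e-05]), 'contact_force': array([0.0658232 , 0.18129056, 0.20879841]), 'moment': array([-1.07311483e-03,  5.68252195e-03,  6.21710555e-05]), 'gripper_force': 0.0, 'width': 0.08513025905586949} 0.1734
[[388.50257577   0.         316.25252587]
 [  0.         388.50257577 200.02132587]
 [  0.           0.           1.        ]] [[ 0.13782248  0.99044154 -0.00552527 -0.09752776]
 [-0.76771457  0.11035077  0.63121869  0.32333297]
 [ 0.62579493 -0.08275429  0.77558522 -1.42197273]
 [ 0.          0.          0.          1.        ]]
[[389.45582843   0.         324.18207276]
 [  0.         389.45582843 202.72223691]
 [  0.           0.           1.        ]] [[-0.99467218 -0.10257326 -0.01029497  0.47383121]
 [ 0.05113862 -0.57766673  0.81466925 -0.08437485]
 [-0.08951034  0.80980237  0.57983448 -1.00930432]
 [ 0.          0.          0.          1.        ]]
```

View pics/scene0.png

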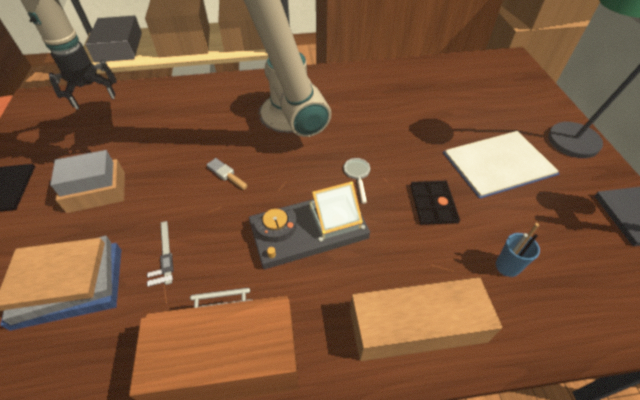

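View pics/side0.png

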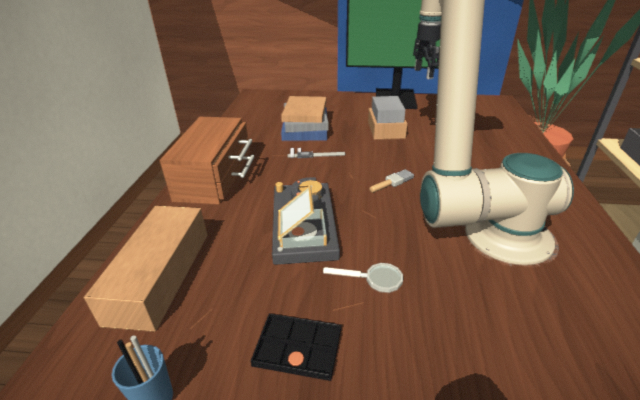

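The scene view shows the dial near pixel (275,218) and the open lid near (338,208). In the side view the scale is around (305,220). I'll zoom in on both.

Run:
```python
from h import *
a=load('scene0')['image'][170:275,235:385]; b=load('side0')['image'][165:275,250:360]
a=cv2.resize(a,(800,560),interpolation=cv2.INTER_CUBIC);b=cv2.resize(b,(600,600),interpolation=cv2.INTER_CUBIC)
cv2.imwrite('pics/a1.png',a[:,:,::-1]);cv2.imwrite('pics/b1.png',b[:,:,::-1])
for n in('scene0','side0'):
    d=load(n);h=cv2.cvtColor(d['image'],cv2.COLOR_RGB2HSV)
    m=cv2.inRange(h,(12,140,140),(28,255,255))
    k,_,s,c=cv2.connectedComponentsWithStats(m)
    for i in range(1,k):
        if s[i,4]>15 and 230<c[i][0]<390 and 160<c[i][1]<280: print(n,s[i],c[i].round(1),onz(d,*c[i],.066).round(3))
```

```text
scene0 [234 174  14  16  31] [240.6 180.5] [ 0.377 -0.174  0.066]
scene0 [312 181  50  52 329] [338.1 202.3] [0.496 0.09  0.066]
scene0 [263 208  24  21 364] [274.5 218.1] [ 0.526 -0.087  0.066]
scene0 [267 247   8  10  58] [271.1 251.3] [ 0.627 -0.102  0.066]
side0 [300 181  21  12  97] [311.  185.5] [ 0.522 -0.09   0.066]
side0 [275 182   8  10  50] [278.7 186.1] [ 0.612 -0.079  0.066]
```

View pics/a1.png

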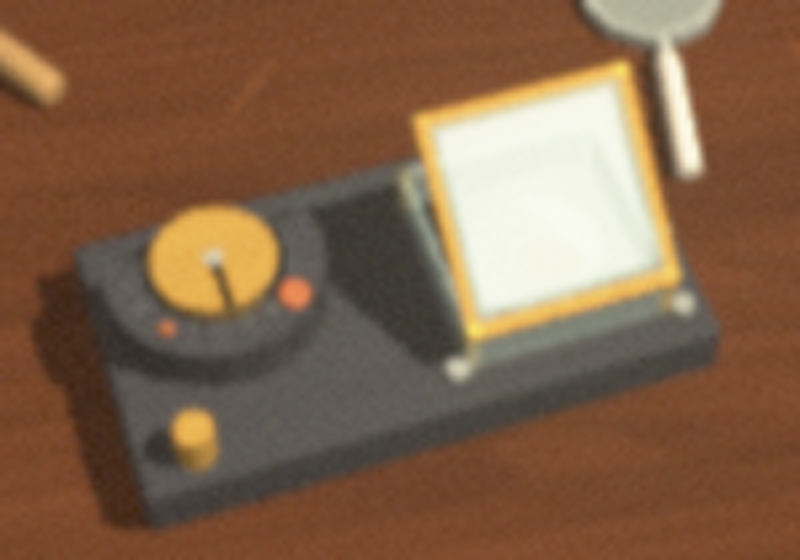

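View pics/b1.png

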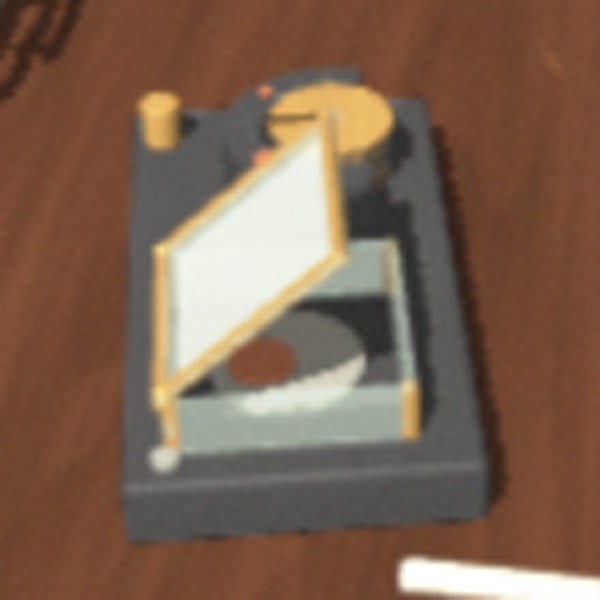

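Scene crop: line at +x, the big mark at crop (295,293) on the robot's left, so the dial must turn +45°. Side crop: free lid corners at (328,110) and (345,255). I'll triangulate these points and fit the scale's pose.

Run:
```python
from h import *
A=load('scene0');B=load('side0')
sa=lambda p:(235+p[0]/5.333-.4,170+p[1]/5.333-.4); sb=lambda p:(250+p[0]/5.4545-.4,165+p[1]/5.4545-.4)
def tri(p,q):
    c1,r1=ray(A,*sa(p));c2,r2=ray(B,*sb(q));s=np.linalg.lstsq(np.c_[r1,-r2],c2-c1,rcond=None)[0]
    a=c1+r1*s[0];b=c2+r2*s[1];return ((a+b)/2).round(4),np.linalg.norm(a-b).round(4)
for n,p,q in[('dial',(213,258),(330,118)),('fr',(415,115),(328,110)),('fl',(628,65),(345,255)),('hr',(472,335),(160,248)),('hl',(680,280),(162,400)),('big',(295,293),(264,157)),('small',(167,328),(265,90)),('slabFR',(150,490),(130,110))]: print(n,*tri(p,q))
for n,p,z in[('dial',(213,258),.066),('big',(295,293),.065),('small',(167,328),.065),('FR',(150,490),.035),('FL',(718,325),.035),('NR',(80,245),.035)]: print(n,onz(A,*sa(p),z).round(4))
for n,p,z in[('dial',(330,118),.066),('FR',(130,112),.035),('FL',(126,487),.035),('NL',(487,460),.035),('NR',(425,100),.035)]: print('side',n,onz(B,*sb(p),z).round(4))
```

```text
dial [ 0.5245 -0.0867  0.0655] 0.0008
fr [0.5087 0.0186 0.1392] 0.0002
fl [0.4885 0.1261 0.1375] 0.0028
hr [0.5892 0.0341 0.067 ] 0.0019
hl [0.5684 0.1406 0.0649] 0.0048
big [ 0.5523 -0.048   0.066 ] 0.0002
small [ 0.5625 -0.1121  0.0641] 0.0013
slabFR [ 0.6385 -0.1262  0.0394] 0.0015
dial [ 0.5253 -0.0864  0.066 ]
big [ 0.5518 -0.0479  0.065 ]
small [ 0.5638 -0.1117  0.065 ]
FR [ 0.635 -0.127  0.035]
FL [0.5802 0.1618 0.035 ]
NR [ 0.4837 -0.1556  0.035 ]
side dial [ 0.5241 -0.0863  0.066 ]
side FR [ 0.6403 -0.1301  0.035 ]
side FL [0.5803 0.1616 0.035 ]
side NL [0.4276 0.1305 0.035 ]
side NR [ 0.4821 -0.1559  0.035 ]
```

Emit:
{"op": "jog_arm", "data": {"plan": [{"dx": 26, "dy": -23.5, "grip": 1}, {"dx": 26, "dy": -23.5, "grip": 1}, {"dx": 26, "dy": -23.5, "grip": 1}, {"dx": 26, "dy": -23.5, "grip": 1}, {"dx": 26, "dy": -23.5, "grip": 1}, {"dx": 26, "dy": -23.5, "grip": 1}, {"dx": 26, "dy": -23.5, "grip": 1}, {"dx": 26, "dy": -23.5, "grip": 1}, {"dx": 26, "dy": -23.5, "grip": 1}, {"dx": 26, "dy": -23.5, "grip": 1}, {"dx": 26, "dy": -23.5, "grip": 1}, {"dx": 26, "dy": -23.5, "grip": 1}, {"dx": 26, "dy": -23.5, "grip": 1}, {"dx": 26, "dy": -23.5, "grip": 1}, {"dx": 26, "dy": -23.5, "grip": 1}, {"dx": 26, "dy": -23.5, "grip": 1}, {"dx": 26, "dy": -23.5, "grip": 1}, {"dx": 26, "dy": -23.5, "grip": 1}, {"dx": 26, "dy": -23.5, "grip": 1}, {"dx": 26, "dy": -23.5, "grip": 1}]}}

```text
$.plan[0]: bad value
```

```bash
cat >> h.py <<'E'
from scipy.spatial.transform import Rotation as Ro
YAW=np.radians(11.1); DIAL=np.array([.5247,-.0865]); c,s=np.cos(YAW),np.sin(YAW); R2=np.array([[c,-s],[s,c]]); O=DIAL-R2@[-.025,-.085]
def rep(target_tip,yawdeg):
    S=sensors.get_state();R=Ro.from_quat(S['ee_rot'],scalar_first=True).as_matrix()
    tip=S['position']+R[:,2]*.1734
    # target rotation: z down, x at yaw
    y=np.radians(yawdeg);T=np.array([[np.cos(y),np.sin(y),0],[np.sin(y),-np.cos(y),0],[0,0,-1.]]).T
    T=np.c_[[np.cos(y),np.sin(y),0],[np.sin(y),-np.cos(y),0],[0,0,-1]]
    tcp=np.array(target_tip)+[0,0,.1734]
    print('t',S['clock'],'tip',tip.round(4),'own',((tip[:2]-O)@R2*1000).round(1),'F',S['contact_force'].round(2),'w',S['width'])
    print('tool shift mm',(R.T@(tcp-S['position'])*1000).round(1),'turn units',(Ro.from_matrix(R.T@T).as_rotvec(degrees=True)/6).round(2))
def own(x,y,z): return np.r_[O+R2@[x/1000,y/1000],z/1000]
E
python3 -c "
from h import *
rep(own(5,75,150),11.1)"
```

```text
t 0.1 tip [ 0.1943 -0.5407  0.2305] own [-436.7 -467.1] F [-0.32 -0.01  0.45] w 0.08569305487463245
tool shift mm [ 518.3 -469.6   81.4] turn units [-0.02 -0.    1.44]
```

Emit:
{"op": "jog_arm", "data": {"plan": [{"dx": 26, "dy": -23.5, "dz": 0, "ax": 0, "ay": 0, "az": 0, "grip": 1}]}}

```text
clock: 0.18
position: [0.2093, -0.5143, 0.4037]
ee_rot: [0.002, 0.985, 0.17, -0.001]
contact_force: [1.5, 0.2, 0.6]
width: 0.0749
gripper_force: 0.0
```

Emit:
{"op": "jog_arm", "data": {"plan": [{"dx": 26, "dy": -23.5, "dz": 0, "ax": 0, "ay": 0, "az": 0, "grip": 1}, {"dx": 26, "dy": -23.5, "dz": 0, "ax": 0, "ay": 0, "az": 0, "grip": 1}, {"dx": 26, "dy": -23.5, "dz": 0, "ax": 0, "ay": 0, "az": 0, "grip": 1}, {"dx": 26, "dy": -23.5, "dz": 0, "ax": 0, "ay": 0, "az": 0, "grip": 1}, {"dx": 26, "dy": -23.5, "dz": 0, "ax": 0, "ay": 0, "az": 0, "grip": 1}, {"dx": 26, "dy": -23.5, "dz": 0, "ax": 0, "ay": 0, "az": 0, "grip": 1}, {"dx": 26, "dy": -23.5, "dz": 0, "ax": 0, "ay": 0, "az": 0, "grip": 1}, {"dx": 26, "dy": -23.5, "dz": 0, "ax": 0, "ay": 0, "az": 0, "grip": 1}, {"dx": 26, "dy": -23.5, "dz": 0, "ax": 0, "ay": 0, "az": 0, "grip": 1}, {"dx": 26, "dy": -23.5, "dz": 0, "ax": 0, "ay": 0, "az": 0, "grip": 1}, {"dx": 26, "dy": -23.5, "dz": 0, "ax": 0, "ay": 0, "az": 0, "grip": 1}, {"dx": 26, "dy": -23.5, "dz": 0, "ax": 0, "ay": 0, "az": 0, "grip": 1}, {"dx": 26, "dy": -23.5, "dz": 0, "ax": 0, "ay": 0, "az": 0, "grip": 1}, {"dx": 26, "dy": -23.5, "dz": 0, "ax": 0, "ay": 0, "az": 0, "grip": 1}, {"dx": 26, "dy": -23.5, "dz": 0, "ax": 0, "ay": 0, "az": 0, "grip": 1}, {"dx": 26, "dy": -23.5, "dz": 0, "ax": 0, "ay": 0, "az": 0, "grip": 1}, {"dx": 26, "dy": -23.5, "dz": 0, "ax": 0, "ay": 0, "az": 0.72, "grip": 1}, {"dx": 20, "dy": -23, "dz": 0, "ax": 0, "ay": 0, "az": 0.72, "grip": 1}, {"dx": 0, "dy": 0, "dz": 0, "ax": 0, "ay": 0, "az": 0, "grip": 1}, {"dx": 0, "dy": 0, "dz": 0, "ax": 0, "ay": 0, "az": 0, "grip": 1}]}}

```text
clock: 1.85
position: [0.5052, 0.0439, 0.404]
ee_rot: [0.0, 0.995, 0.099, -0.001]
contact_force: [-0.7, -0.6, 0.5]
width: -0.0002
gripper_force: 0.0
```

```bash
python3 -c "
from h import *
rep(own(5,75,150),11.1)"
```

```text
t 1.85 tip [0.505  0.0438 0.2306] own [-19.3  46.7] F [-0.73 -0.64  0.52] w -0.00018782944935175308
tool shift mm [ 24.2 -28.2  80.6] turn units [0.   0.01 0.04]
```

Emit:
{"op": "jog_arm", "data": {"plan": [{"dx": 12, "dy": -14, "dz": 0, "ax": 0, "ay": 0, "az": 0, "grip": 1}, {"dx": 12, "dy": -14, "dz": 0, "ax": 0, "ay": 0, "az": 0, "grip": 1}, {"dx": 0, "dy": 0, "dz": 25, "ax": 0, "ay": 0, "az": 0, "grip": 1}, {"dx": 0, "dy": 0, "dz": 25, "ax": 0, "ay": 0, "az": 0, "grip": 1}, {"dx": 0, "dy": 0, "dz": 20, "ax": 0, "ay": 0, "az": 0, "grip": 1}, {"dx": 0, "dy": 0, "dz": 10, "ax": 0, "ay": 0, "az": 0, "grip": 1}, {"dx": 0, "dy": 0, "dz": 0, "ax": 0, "ay": 0, "az": 0, "grip": 1}]}}

```text
clock: 2.43
position: [0.5218, 0.0736, 0.3223]
ee_rot: [0.0, 0.995, 0.096, -0.003]
contact_force: [-1.2, 0.3, 0.5]
width: 0.0001
gripper_force: 0.0
```

```bash
python3 -c "
from h import *
rep(own(5,75,150),11.1)
a=grab('scene','s1')['image'][110:270,225:385];b=grab('side','d1')['image'][90:290,230:400]
im=np.hstack([cv2.resize(a,(400,400),interpolation=2),cv2.resize(b,(340,400),interpolation=2)])
cv2.imwrite('pics/c1.png',im[:,:,::-1])"
```

```text
t 2.4333 tip [0.5208 0.0735 0.1489] own [ 2.  72.8] F [-1.24  0.34  0.45] w 8.044119079439402e-05
tool shift mm [ 2.  -2.3 -1.1] turn units [-0.    0.06 -0.01]
```

View pics/c1.png

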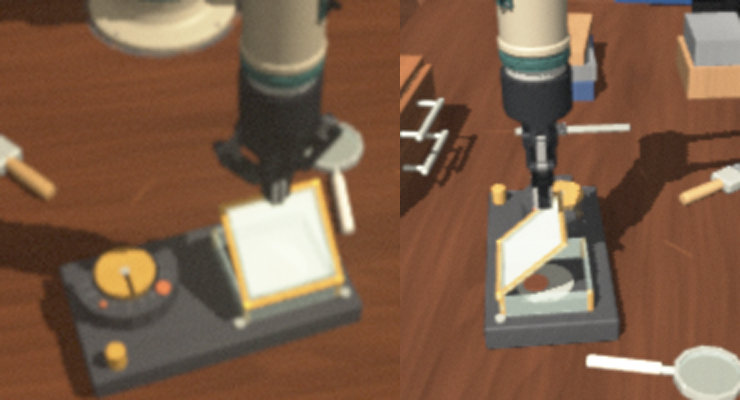

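The scene crop shows the fingertip at (277,200), over the lid's top face and just inside its near edge. I'll push down gently.

Emit:
{"op": "jog_arm", "data": {"plan": [{"dx": 2, "dy": -2, "dz": 4, "ax": 0, "ay": 0, "az": 0, "grip": 1}, {"dx": 0, "dy": 0, "dz": 4, "ax": 0, "ay": 0, "az": 0, "grip": 1}, {"dx": 0, "dy": 0, "dz": 4, "ax": 0, "ay": 0, "az": 0, "grip": 1}, {"dx": 0, "dy": 0, "dz": 4, "ax": 0, "ay": 0, "az": 0, "grip": 1}, {"dx": 0, "dy": 0, "dz": 4, "ax": 0, "ay": 0, "az": 0, "grip": 1}, {"dx": 0, "dy": 0, "dz": 4, "ax": 0, "ay": 0, "az": 0, "grip": 1}, {"dx": 0, "dy": 0, "dz": 4, "ax": 0, "ay": 0, "az": 0, "grip": 1}, {"dx": 0, "dy": 0, "dz": 4, "ax": 0, "ay": 0, "az": 0, "grip": 1}]}}

```text
clock: 3.2
position: [0.5248, 0.0771, 0.2923]
ee_rot: [0.0, 0.995, 0.097, 0.0]
contact_force: [-0.4, 0.3, 1.5]
width: 0.0
gripper_force: 0.4
```

```bash
python3 -c "
from h import *
rep(own(5,75,67),11.1)"
```

```text
t 3.2 tip [0.5248 0.0771 0.1189] own [ 6.6 75.5] F [-0.44  0.32  1.52] w 2.1290620794280186e-05
tool shift mm [-1.6  0.5 51.9] turn units [ 0. -0.  0.]
```

Emit:
{"op": "jog_arm", "data": {"plan": [{"dx": 0, "dy": 0, "dz": 4, "ax": 0, "ay": 0, "az": 0, "grip": 1}, {"dx": 0, "dy": 0, "dz": 4, "ax": 0, "ay": 0, "az": 0, "grip": 1}, {"dx": 0, "dy": 0, "dz": 4, "ax": 0, "ay": 0, "az": 0, "grip": 1}, {"dx": 0, "dy": 0, "dz": 4, "ax": 0, "ay": 0, "az": 0, "grip": 1}, {"dx": 0, "dy": 0, "dz": 4, "ax": 0, "ay": 0, "az": 0, "grip": 1}, {"dx": 0, "dy": 0, "dz": 4, "ax": 0, "ay": 0, "az": 0, "grip": 1}, {"dx": 0, "dy": 0, "dz": 4, "ax": 0, "ay": 0, "az": 0, "grip": 1}, {"dx": 0, "dy": 0, "dz": 4, "ax": 0, "ay": 0, "az": 0, "grip": 1}, {"dx": 0, "dy": 0, "dz": 4, "ax": 0, "ay": 0, "az": 0, "grip": 1}, {"dx": 0, "dy": 0, "dz": 4, "ax": 0, "ay": 0, "az": 0, "grip": 1}, {"dx": 0, "dy": 0, "dz": 4, "ax": 0, "ay": 0, "az": 0, "grip": 1}, {"dx": 0, "dy": 0, "dz": 0, "ax": 0, "ay": 0, "az": 0, "grip": 1}]}}

```text
clock: 4.2
position: [0.5245, 0.077, 0.2477]
ee_rot: [-0.0, 0.995, 0.097, -0.001]
contact_force: [0.0, -0.2, 0.9]
width: 0.0002
gripper_force: 0.0
```

Emit:
{"op": "jog_arm", "data": {"plan": [{"dx": 0, "dy": 0, "dz": 2, "ax": 0, "ay": 0, "az": 0, "grip": 1}, {"dx": 0, "dy": 0, "dz": 2, "ax": 0, "ay": 0, "az": 0, "grip": 1}, {"dx": 0, "dy": 0, "dz": 1, "ax": 0, "ay": 0, "az": 0, "grip": 1}, {"dx": 0, "dy": 0, "dz": 0, "ax": 0, "ay": 0, "az": 0, "grip": 1}, {"dx": 0, "dy": 0, "dz": 0, "ax": 0, "ay": 0, "az": 0, "grip": 1}]}}

```text
clock: 4.62
position: [0.5248, 0.077, 0.2437]
ee_rot: [0.0, 0.995, 0.097, 0.0]
contact_force: [-0.1, -0.6, -0.5]
width: -0.0003
gripper_force: 0.0
```

Emit:
{"op": "jog_arm", "data": {"plan": [{"dx": 0, "dy": 0, "dz": 1, "ax": 0, "ay": 0, "az": 0, "grip": 1}, {"dx": 0, "dy": 0, "dz": 1, "ax": 0, "ay": 0, "az": 0, "grip": 1}, {"dx": 0, "dy": 0, "dz": 1, "ax": 0, "ay": 0, "az": 0, "grip": 1}, {"dx": 0, "dy": 0, "dz": 0, "ax": 0, "ay": 0, "az": 0, "grip": 1}, {"dx": 0, "dy": 0, "dz": 0, "ax": 0, "ay": 0, "az": 0, "grip": 1}]}}

```text
clock: 5.03
position: [0.5247, 0.077, 0.2406]
ee_rot: [0.0, 0.995, 0.097, -0.0]
contact_force: [0.1, 0.0, -1.1]
width: -0.0001
gripper_force: 0.0
```

```bash
python3 -c "
from h import *
rep(own(5,75,67),11.1)
a=grab('scene','s2')['image'][110:270,225:385];b=grab('side','d2')['image'][90:290,230:400]
im=np.hstack([cv2.resize(a,(400,400),interpolation=2),cv2.resize(b,(340,400),interpolation=2)])
cv2.imwrite('pics/c2.png',im[:,:,::-1])"
```

```text
t 5.0333 tip [0.5247 0.077  0.0672] own [ 6.5 75.5] F [ 0.07  0.01 -1.08] w -0.00013061078594983302
tool shift mm [-1.5  0.5  0.2] turn units [0. 0. 0.]
```

View pics/c2.png

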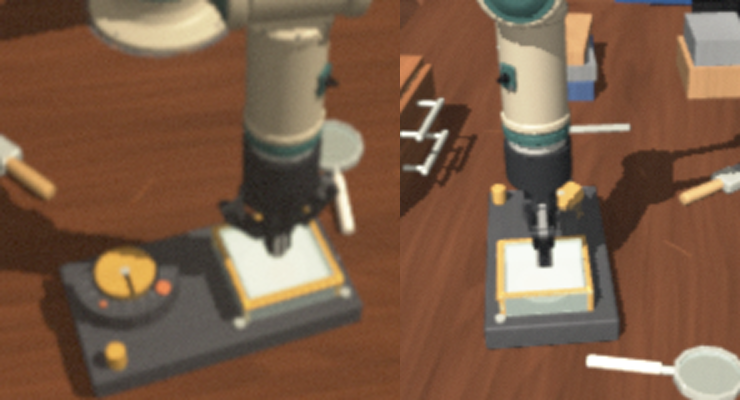

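Both crops show the lid nearly level, with the tip on it at (280,245) in the scene crop. I'll press until there is a clear force.

Emit:
{"op": "jog_arm", "data": {"plan": [{"dx": 0, "dy": 0, "dz": 1, "ax": 0, "ay": 0, "az": 0, "grip": 1}, {"dx": 0, "dy": 0, "dz": 0, "ax": 0, "ay": 0, "az": 0, "grip": 1}, {"dx": 0, "dy": 0, "dz": 0, "ax": 0, "ay": 0, "az": 0, "grip": 1}]}}

```text
clock: 5.38
position: [0.5247, 0.0771, 0.2404]
ee_rot: [0.0, 0.995, 0.097, 0.0]
contact_force: [-1.3, -1.0, 5.9]
width: -0.0002
gripper_force: 2.6
```

Emit:
{"op": "jog_arm", "data": {"plan": [{"dx": 0, "dy": 0, "dz": 0.7, "ax": 0, "ay": 0, "az": 0, "grip": 1}, {"dx": 0, "dy": 0, "dz": 0, "ax": 0, "ay": 0, "az": 0, "grip": 1}, {"dx": 0, "dy": 0, "dz": 0, "ax": 0, "ay": 0, "az": 0, "grip": 1}]}}

```text
clock: 5.63
position: [0.5247, 0.0771, 0.2403]
ee_rot: [0.0, 0.995, 0.097, 0.0]
contact_force: [-2.1, 1.1, 10.4]
width: 0.0002
gripper_force: 4.8
```

Emit:
{"op": "jog_arm", "data": {"plan": [{"dx": 0, "dy": 0, "dz": -5, "ax": 0, "ay": 0, "az": 0, "grip": 1}, {"dx": 0, "dy": 0, "dz": -15, "ax": 0, "ay": 0, "az": 0, "grip": 1}, {"dx": 0, "dy": 0, "dz": -25, "ax": 0, "ay": 0, "az": 0, "grip": 1}, {"dx": 0, "dy": 0, "dz": -15, "ax": 0, "ay": 0, "az": 0, "grip": 1}, {"dx": 0, "dy": 0, "dz": 0, "ax": 0, "ay": 0, "az": 0, "grip": 1}]}}

```text
clock: 6.05
position: [0.5261, 0.0771, 0.3022]
ee_rot: [0.0, 0.995, 0.097, 0.004]
contact_force: [1.0, -0.6, 0.0]
width: 0.0001
gripper_force: 0.0
```

```bash
python3 -c "
from h import *
rep(own(-69.5,-62.3,45),-15.9)"
```

```text
t 6.05 tip [0.5273 0.0771 0.1288] own [ 9.  75.1] F [ 0.97 -0.64  0.03] w 0.00012983901491325756
tool shift mm [-78.  137.5  83.5] turn units [-0.   -0.07  4.5 ]
```

Emit:
{"op": "jog_arm", "data": {"plan": [{"dx": -15, "dy": 27.5, "dz": 0, "ax": 0, "ay": 0, "az": 0, "grip": 1}, {"dx": -15, "dy": 27.5, "dz": 0, "ax": 0, "ay": 0, "az": 0, "grip": 1}, {"dx": -15, "dy": 27.5, "dz": 0, "ax": 0, "ay": 0, "az": 0, "grip": 1}, {"dx": -15, "dy": 27.5, "dz": 0, "ax": 0, "ay": 0, "az": 0, "grip": 1}, {"dx": -15, "dy": 27.5, "dz": 0, "ax": 0, "ay": 0, "az": 0, "grip": 1}, {"dx": 0, "dy": 0, "dz": 10, "ax": 0, "ay": 0, "az": 0.9, "grip": 1}, {"dx": 0, "dy": 0, "dz": 10, "ax": 0, "ay": 0, "az": 0.9, "grip": 1}, {"dx": 0, "dy": 0, "dz": 10, "ax": 0, "ay": 0, "az": 0.9, "grip": 1}, {"dx": 0, "dy": 0, "dz": 0, "ax": 0, "ay": 0, "az": 0.9, "grip": 1}, {"dx": 0, "dy": 0, "dz": 0, "ax": 0, "ay": 0, "az": 0.9, "grip": 1}, {"dx": 0, "dy": 0, "dz": 0, "ax": 0, "ay": 0, "az": 0, "grip": 1}, {"dx": 0, "dy": 0, "dz": 0, "ax": 0, "ay": 0, "az": 0, "grip": 1}]}}

```text
clock: 7.05
position: [0.4774, -0.0723, 0.2683]
ee_rot: [-0.0, 0.991, -0.137, -0.001]
contact_force: [-0.3, 0.1, 0.8]
width: -0.0003
gripper_force: 0.0
```

```bash
python3 -c "
from h import *
rep(own(-69.5,-62.3,45),-15.9)
a=grab('scene','s3')['image'][110:270,225:385];b=grab('side','d3')['image'][90:290,230:400]
im=np.hstack([cv2.resize(a,(400,400),interpolation=2),cv2.resize(b,(340,400),interpolation=2)])
cv2.imwrite('pics/c3.png',im[:,:,::-1])"
```

```text
t 7.05 tip [ 0.4772 -0.0723  0.0949] own [-68.8 -61.9] F [-0.3   0.12  0.83] w -0.00034810037195361304
tool shift mm [-0.5  0.7 49.9] turn units [0.   0.01 0.03]
```

View pics/c3.png

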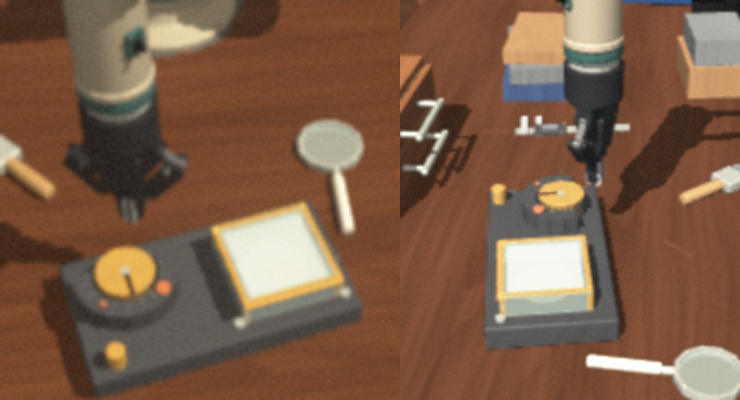

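The lid is shut and the hand is in front of the dial, with the tip at about (130,210) in the scene crop. I'll go down and then feel inward.

Emit:
{"op": "jog_arm", "data": {"plan": [{"dx": -2, "dy": 0.5, "dz": 15, "ax": 0, "ay": 0, "az": 0, "grip": 1}, {"dx": 0, "dy": 0, "dz": 15, "ax": 0, "ay": 0, "az": 0, "grip": 1}, {"dx": 0, "dy": 0, "dz": 12, "ax": 0, "ay": 0, "az": 0, "grip": 1}, {"dx": 0, "dy": 0, "dz": 8, "ax": 0, "ay": 0, "az": 0, "grip": 1}, {"dx": 0, "dy": 0, "dz": 0, "ax": 0, "ay": 0, "az": 0, "grip": 1}, {"dx": 2, "dy": 0, "dz": 0, "ax": 0, "ay": 0, "az": 0, "grip": 1}, {"dx": 2, "dy": 0, "dz": 0, "ax": 0, "ay": 0, "az": 0, "grip": 1}, {"dx": 1, "dy": 0, "dz": 0, "ax": 0, "ay": 0, "az": 0, "grip": 1}, {"dx": 1, "dy": 0, "dz": 0, "ax": 0, "ay": 0, "az": 0, "grip": 1}, {"dx": 0, "dy": 0, "dz": 0, "ax": 0, "ay": 0, "az": 0, "grip": 1}, {"dx": 0, "dy": 0, "dz": 0, "ax": 0, "ay": 0, "az": 0, "grip": 1}]}}

```text
clock: 8.07
position: [0.4815, -0.074, 0.2193]
ee_rot: [0.0, 0.99, -0.138, 0.0]
contact_force: [-0.8, -0.1, -0.2]
width: -0.0
gripper_force: 0.0
```

Emit:
{"op": "jog_arm", "data": {"plan": [{"dx": 1, "dy": 0, "dz": 0, "ax": 0, "ay": 0, "az": 0, "grip": 1}, {"dx": 1, "dy": 0, "dz": 0, "ax": 0, "ay": 0, "az": 0, "grip": 1}, {"dx": 0, "dy": 0, "dz": 0, "ax": 0, "ay": 0, "az": 0, "grip": 1}, {"dx": 0, "dy": 0, "dz": 0, "ax": 0, "ay": 0, "az": 0, "grip": 1}]}}

```text
clock: 8.4
position: [0.4833, -0.0745, 0.219]
ee_rot: [0.0, 0.99, -0.138, 0.0]
contact_force: [0.8, -0.2, 0.1]
width: -0.0
gripper_force: 0.0
```

```bash
python3 -c "
from h import *
rep(own(-25-43*.891,-85+43*.454,45),-15.9)"
```

```text
t 8.4 tip [ 0.4833 -0.0745  0.0456] own [-63.3 -65.2] F [ 0.85 -0.16  0.12] w -2.374454728780238e-05
tool shift mm [0.1 0.2 0.6] turn units [ 0. -0.  0.]
```

Emit:
{"op": "jog_arm", "data": {"plan": [{"dx": 1, "dy": 0, "dz": 0, "ax": 0, "ay": 0, "az": 0, "grip": 1}, {"dx": 1, "dy": 0, "dz": 0, "ax": 0, "ay": 0, "az": 0, "grip": 1}, {"dx": 0, "dy": 0, "dz": 0, "ax": 0, "ay": 0, "az": 0, "grip": 1}, {"dx": 0, "dy": 0, "dz": 0, "ax": 0, "ay": 0, "az": 0, "grip": 1}]}}

```text
clock: 8.73
position: [0.4852, -0.075, 0.2189]
ee_rot: [0.0, 0.99, -0.138, -0.0]
contact_force: [-0.2, -0.1, -0.2]
width: -0.0001
gripper_force: 0.1
```

Emit:
{"op": "jog_arm", "data": {"plan": [{"dx": 1, "dy": 0, "dz": 0, "ax": 0, "ay": 0, "az": 0, "grip": 1}, {"dx": 0, "dy": 0, "dz": 0, "ax": 0, "ay": 0, "az": 0, "grip": 1}, {"dx": 0, "dy": 0, "dz": 0, "ax": 0, "ay": 0, "az": 0, "grip": 1}]}}

```text
clock: 8.98
position: [0.4855, -0.0751, 0.2188]
ee_rot: [-0.0, 0.99, -0.138, -0.001]
contact_force: [-2.3, 0.2, 1.9]
width: -0.0001
gripper_force: 1.6
```

Emit:
{"op": "jog_arm", "data": {"plan": [{"dx": 1, "dy": 0, "dz": 0, "ax": 0, "ay": 0, "az": 0, "grip": 1}, {"dx": 0, "dy": 0, "dz": 0, "ax": 0, "ay": 0, "az": 0, "grip": 1}, {"dx": 0, "dy": 0, "dz": 0, "ax": 0, "ay": 0, "az": 0, "grip": 1}]}}

```text
clock: 9.23
position: [0.4859, -0.0752, 0.2187]
ee_rot: [-0.0, 0.99, -0.138, -0.002]
contact_force: [-4.5, 1.3, 3.9]
width: -0.0
gripper_force: 2.6
```

Emit:
{"op": "jog_arm", "data": {"plan": [{"dx": 1, "dy": 0, "dz": 0, "ax": 0, "ay": 0, "az": 0, "grip": 1}, {"dx": 0, "dy": 0, "dz": 0, "ax": 0, "ay": 0, "az": 0, "grip": 1}, {"dx": 0.06, "dy": 2.15, "dz": 0, "ax": 0, "ay": 0, "az": -0.5, "grip": 1}, {"dx": 0.06, "dy": 2.15, "dz": 0, "ax": 0, "ay": 0, "az": -0.5, "grip": 1}, {"dx": 0.06, "dy": 2.15, "dz": 0, "ax": 0, "ay": 0, "az": -0.5, "grip": 1}, {"dx": 0.06, "dy": 2.15, "dz": 0, "ax": 0, "ay": 0, "az": -0.5, "grip": 1}, {"dx": 0, "dy": 0, "dz": 0, "ax": 0, "ay": 0, "az": 0, "grip": 1}]}}

```text
clock: 9.82
position: [0.4846, -0.0839, 0.2186]
ee_rot: [-0.001, 0.999, -0.033, -0.003]
contact_force: [-7.3, 0.8, 4.1]
width: -0.0001
gripper_force: 3.4
```

```bash
cat > line.py <<'E'
from h import *
import sys
d=grab('scene',sys.argv[1]);S=sensors.get_state()
g=cv2.cvtColor(d['image'],cv2.COLOR_RGB2GRAY).astype(np.float32)
best=[]
for a in range(-90,91,3):
    t=np.radians(a)+YAW; v=[]
    for r in np.arange(.010,.028,.003):
        u=proj(d,[DIAL[0]+r*np.cos(t),DIAL[1]+r*np.sin(t),.066]); v.append(cv2.getRectSubPix(g,(1,1),(float(u[0]),float(u[1])))[0,0])
    best.append((round(float(np.mean(v)),1),a))
print(sorted(best)[:5])
R=Ro.from_quat(S['ee_rot'],scalar_first=True).as_matrix();tip=S['position']+R[:,2]*.1734
o=R2.T@(tip[:2]-DIAL)*1000
print('t',S['clock'],'F tool',(R.T@S['contact_force']).round(1),'tip r,ang',np.hypot(*o).round(1),np.degrees(np.arctan2(o[1],o[0])).round(1)%360,'z',tip[2].round(4))
E
python3 line.py s4
```

```text
[(111.0, 12), (112.2, 9), (117.5, 15), (123.8, 6), (130.0, 18)]
t 9.8667 F tool [-6.9 -1.3 -4.1] tip r,ang 41.2 164.8 z 0.0452
```

The dial follows without slipping, at about 11°. Continuing the arc.

Emit:
{"op": "jog_arm", "data": {"plan": [{"dx": 0.06, "dy": 2.15, "dz": 0, "ax": 0, "ay": 0, "az": -0.5, "grip": 1}, {"dx": 0.06, "dy": 2.15, "dz": 0, "ax": 0, "ay": 0, "az": -0.5, "grip": 1}, {"dx": 0.06, "dy": 2.15, "dz": 0, "ax": 0, "ay": 0, "az": -0.5, "grip": 1}, {"dx": 0.06, "dy": 2.15, "dz": 0, "ax": 0, "ay": 0, "az": -0.5, "grip": 1}, {"dx": 0.06, "dy": 2.15, "dz": 0, "ax": 0, "ay": 0, "az": -0.5, "grip": 1}, {"dx": 0.06, "dy": 2.15, "dz": 0, "ax": 0, "ay": 0, "az": -0.5, "grip": 1}, {"dx": 0.06, "dy": 2.15, "dz": 0, "ax": 0, "ay": 0, "az": -0.5, "grip": 1}, {"dx": 0.06, "dy": 2.15, "dz": 0, "ax": 0, "ay": 0, "az": -0.5, "grip": 1}, {"dx": 0, "dy": 0, "dz": 0, "ax": 0, "ay": 0, "az": 0, "grip": 1}]}}

```text
clock: 10.62
position: [0.4873, -0.102, 0.2186]
ee_rot: [0.0, 0.984, 0.176, -0.003]
contact_force: [-7.2, -3.3, 4.2]
width: -0.0002
gripper_force: 4.3
```

```bash
python3 line.py s5
```

```text
[(115.1, 36), (115.7, 39), (122.6, 42), (122.7, 33), (133.5, 30)]
t 10.6667 F tool [-8.5  1.  -3. ] tip r,ang 41.5 191.2 z 0.0452
```

Emit:
{"op": "jog_arm", "data": {"plan": [{"dx": 0.06, "dy": 2.15, "dz": 0, "ax": 0, "ay": 0, "az": -0.5, "grip": 1}, {"dx": 0.06, "dy": 2.15, "dz": 0, "ax": 0, "ay": 0, "az": -0.5, "grip": 1}, {"dx": 0, "dy": 0, "dz": 0, "ax": 0, "ay": 0, "az": 0, "grip": 1}, {"dx": -2, "dy": 0, "dz": 0, "ax": 0, "ay": 0, "az": 0, "grip": 1}, {"dx": -4, "dy": 0, "dz": 0, "ax": 0, "ay": 0, "az": 0, "grip": 1}, {"dx": -8, "dy": 0, "dz": 0, "ax": 0, "ay": 0, "az": 0, "grip": 1}, {"dx": -8, "dy": 0, "dz": 0, "ax": 0, "ay": 0, "az": 0, "grip": 1}, {"dx": 0, "dy": 0, "dz": -20, "ax": 0, "ay": 0, "az": 0, "grip": 1}, {"dx": 0, "dy": 0, "dz": -30, "ax": 0, "ay": 0, "az": 0, "grip": 1}, {"dx": 0, "dy": 0, "dz": -30, "ax": 0, "ay": 0, "az": 0, "grip": 1}, {"dx": 0, "dy": 0, "dz": -20, "ax": 0, "ay": 0, "az": 0, "grip": 1}, {"dx": 0, "dy": 0, "dz": 0, "ax": 0, "ay": 0, "az": 0, "grip": 1}, {"dx": 0, "dy": 0, "dz": 0, "ax": 0, "ay": 0, "az": 0, "grip": 1}, {"dx": 0, "dy": 0, "dz": 0, "ax": 0, "ay": 0, "az": 0, "grip": 1}]}}

```text
clock: 11.83
position: [0.4703, -0.1148, 0.3183]
ee_rot: [-0.0, 0.974, 0.226, -0.0]
contact_force: [-0.6, -0.6, -0.8]
width: -0.0
gripper_force: 0.0
```

```bash
python3 line.py s6; python3 -c "
from h import *
a=load('s6')['image'][130:270,225:385];b=grab('side','d6')['image'][90:290,230:400]
im=np.hstack([cv2.resize(a,(457,400),interpolation=2),cv2.resize(b,(340,400),interpolation=2)])
cv2.imwrite('pics/c6.png',im[:,:,::-1])"
```

```text
[(119.4, 45), (121.5, 42), (123.6, 48), (130.3, 39), (134.0, 51)]
t 11.8833 F tool [ 0.3 -0.3 -0.6] tip r,ang 61.6 196.0 z 0.1444
```

View pics/c6.png

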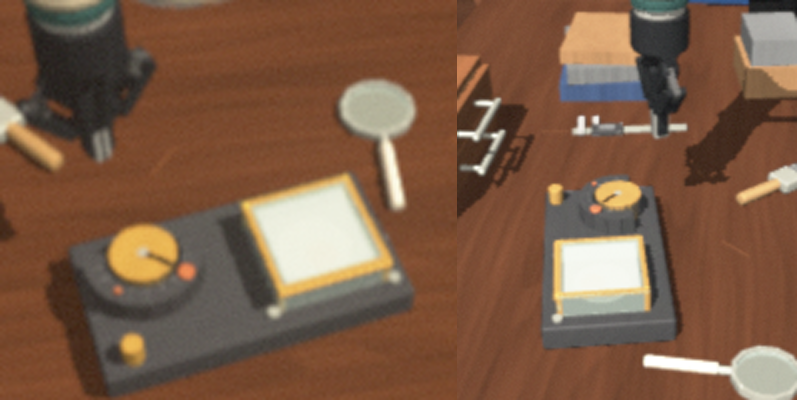

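The black line points at the big mark (scene crop (187,270)), the lid is shut and the hand is clear. I'll hand the job in.

```bash
python3 -c "
from rig import manip
print(manip.sign_off())"
```

```text
the job is handed in; nothing more can be done
None
```

The job is handed in, with no verdict returned: the last pictures show the lid shut, the dial's line at the larger mark (about 45°), the hand clear and nothing else visibly moved.

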